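Shut the marker, draw it from the rack and hold it level

TASK

The cap of the blue marker in the slanted rack is not quite shut: press it fully home while the marker is still in the rack. Then draw the marker out, turn it level and hold it still over the middle of the sketch pad, at least 15 cm above the desk; finish there still holding it, do not put it down. Leave the other two markers and everything else on the desk where they are.

Things in the scene. Friction and masses are not known exactly. Their poses are not given: they have to be found in the camera images.
- blue_mid (a point): The blue-capped marker (white round barrel, blue band, loose, 45 to 80 g): diameter 22 mm, barrel 100 mm long from the foot, then the cap. This point is on its axis 70 mm from the foot, near its centre of mass. Its z axis runs along the marker from foot to cap; x and y are square to it. In the rack the cap leans 40 degrees from upright towards the rack's front (-x of the rack).
- cap_top (a point): Centre of the flat end of the blue cap (cap 22 mm diameter, 45 mm long), on the marker's axis: 153.5 mm from the foot with the cap as far out as it goes, 145.5 mm fully home. z points out of the cap, along the marker.
- cap (a joint): How far the blue cap has been pushed onto its barrel, m: 0 is 8 mm proud (a yellow neck shows in the gap), 0.008 is fully home against its stop. It starts between 0 and 0.002, needs about 5 N along the marker to slide, stays where it is left and cannot come off.
- rack: Marker rack, fixed: wood base 130 x 200 x 8 mm (x, y, z), origin at desk level under the middle. Three places at y -70, 0, +70 mm, markers in any order; each foot is at x +30, z 36 mm. A place is a white cup 35 mm deep and wide and two brass rails (18 mm over both) under the marker up to 89 mm from its foot. A marker leaves along its axis; its sides are free above the cup.
- pad_mid (a point): Middle of the top of the sketch pad, white page with a teal border, fixed to the desk, 210 x 150 mm and 10 mm thick, so this point is 10 mm above the desk; its x is along the 210 mm.
- orange_mid (a point): The orange-capped marker, 22 mm in diameter and 145.5 mm long, in the rack; the point is on its axis 70 mm from the foot, z towards the cap. To be left.
- green_mid (a point): The green-capped marker, same size, in the rack; the point is on its axis 70 mm from the foot, z towards the cap. To be left.
- mug: White mug, 80 mm in diameter, 90 mm high, handle at its +y; origin under its centre. Bystander.
- mouse: White computer mouse, 105 x 58 x 32 mm, long along its x; origin under its centre. Bystander.
- stapler: Blue and black stapler, 130 x 34 x 55 mm, long along its x; origin under its centre. Bystander.
- cactus: Small cactus in a white pot 68 mm in diameter, 112 mm high in all; origin under its centre. Bystander.
- pineapple: Golden pineapple ornament, 64 mm in diameter, 130 mm high; origin under its centre. Bystander.

How it is judged:
By the outcome, as a careful person would: the job done as asked, in the order asked, and still so for the second after the job is handed in, while the arm keeps its last pose, push and grip.
It also fails if it takes over 53 s, if anything falls off the work surface, if the arm or the gripper's body presses on something with over 40 N, if the wrist force passes 120 N, or if a joint passes its speed limit or range.

ROBOT

A 6-joint arm with a two-finger parallel gripper is mounted at the origin on the work surface. World frame = base frame: x ahead of the robot, y to its left, z up, the work surface at z = 0. Lengths are in m, angles in degrees, forces in N, time in s.
With the tool pointing down it reaches from about 0.4 to 0.825 m from the base axis. Payload 7 kg.
Tool frame: the origin (TCP) lies midway between the tips of the shut fingers; the grasp point (between the pads) lies 19 mm behind it; z points along the fingers, y is the line along which they close (so a half turn about z gives the same grasp; the last joint's range is limited). The gripper opens to 88 mm and grips with 3 to 60 N. Pads are 19 mm wide; open, the fingers measure 130 mm over their backs; the gripper's body (78 mm by 193 mm) begins 47 mm behind the grasp point.
Start: joints at [-46.977, 20.546, 0.682, 0, -70.136, -16.507], TCP at [0.301, -0.604, 0.227] pointing down, gripper open.
Joint ranges: [-176.03, 176.03], [-82.01, 121.73], [-58.28, 71.71], [-173.87, 95.51], [-174.79, -0.11], [-173.66, 173.66]. Speed limits (degrees/s): [136.94, 136.94, 172.46, 180, 180, 180].

INTERFACE

Orientations are given as [roll, pitch, yaw] about the fixed x, y, z axes, in that order (R = Rz(yaw) Ry(pitch) Rx(roll)).
In Python, from plant import r gives the robot as it stands.
- The arm moves only by the tool drive_tool, never from a script. Its argument "commands" is a list of rows, each an object of numbers: "hand": the closure, from 0 (fully open) to 1 (shut); "tx", "ty", "tz": the shift along the world's x, y, z scaled (see below); "turn": the turn about the world's z scaled (see below). A call has 1 to 10 rows; each row is the pose to reach, as a shift and turn from the pose commanded when the call began; what a row does not reach only later rows make up. The controller multiplies each number of a shift by 0.6 m and each number of a turn by 90 degrees. A row lasts 1/10 s, in which the tool goes at most 50 mm and 8.59 degrees, less where a joint would pass 70% of its speed; a pose out of reach is approached as far as the arm can. A call with a number of a shift or a turn outside -1 to 1 is refused whole. A call with a gripper value outside its range is refused whole. The fingers move at their own pace and stop on an object; "grip_force" is the grip in N (left out, the last holds). Time passes only in rows, so rows that repeat a pose let the fingers close. It gives the time, the measured TCP pose, the force, the opening and the grip force at its end, in the units of the state.
- r.get_state(): the state, without advancing time (a new reading comes with each control period).
- r.capture(name): name is "side" or "top"; returns a dict with "frame" (420x560x3 uint8, red, green, blue), "fx", "fy", "cx", "cy" (pixels), "world_from_camera" (4x4, takes a point from camera to world coordinates). Camera axes: x right, y down, z forward; pixel columns grow to the right and rows downward; lengths in m; the calibration is good to about 2 mm. A picture is of the moment at which its call begins. There is no depth.
- r.close_job(): hands the job in; it is judged then, once.
Trained networks look in the newest picture that a camera, given by its name, has taken for a name from the list of things; names that differ only in an ending like _2 or _b are one class to them, and where a whole thing is asked for, a point or a joint stands for the part that bears it (a point fixed in the world has none). Each returns a list of dicts, best first, with "score" (0 to 1); they miss things now and then, are a little off and sometimes report something else, mostly with a low value. They report only what shows in the picture. A call takes as long as a camera call.
- r.trace(label, camera): "pixels" (420x560 bool, what is visible of it) and "extent" ([left, top, right, bottom] in pixels, round what is visible of it).
The state is a dict: "time_s": time; "joints": joint angles; "qd": joint speeds; "joint_torque": joint torques, N m; "tcp_pos": TCP position; "eef_rot": TCP orientation; "contact_force": force on the tool from outside, world axes, zero at the start; "moment": the same for the moment, N m; "gripper_width": finger opening in m; "gripper_force": force on a finger pad.
Only numpy, scipy, OpenCV 4.12 (cv2) and the standard library are available. Lean on these libraries where they do the work, as an engineer would, in place of code of your own. Each camera call takes 0.05 s, during which the arm holds its last target. There are 200 camera calls.

## Working session

There is one attempt and no reset: what is moved stays moved. The work goes in short steps, Python scripts to look and compute and a tool call to move; the robot and the scene stay as the last step left them, time stands still between calls to the robot, and variables do not carry over. Pictures are saved under pics/ and viewed, at most 10 in all, crops included, and the job is handed in when it is done.

Besides the shell and the picture viewer there is one more tool, called after "Call:" as name([rows], argument=value, ...), one row to a line, values as JSON. drive_tool: Moves the arm, as the interface text tells. Its arguments: {"type":"object","properties":{"commands":{"type":"array"},"grip_force":{"type":"number"}},"required":["commands"]}

```bash
ls; mkdir -p pics; cat > h.py <<'E'
import numpy as np, cv2, json
from plant import r
def tri(p1,c1,p2,c2):
    A=[];b=[]
    for p,c in((p1,c1),(p2,c2)):
        T=np.array(c['world_from_camera']);d=T[:3,:3]@[(p[0]-c['cx'])/c['fx'],(p[1]-c['cy'])/c['fy'],1];d/=np.linalg.norm(d)
        M=np.eye(3)-np.outer(d,d);A.append(M);b.append(M@T[:3,3])
    return np.linalg.lstsq(np.vstack(A),np.hstack(b),rcond=None)[0]
def proj(P,c):
    T=np.linalg.inv(np.array(c['world_from_camera']));q=T[:3,:3]@P+T[:3,3]
    return np.array([c['fx']*q[0]/q[2]+c['cx'],c['fy']*q[1]/q[2]+c['cy']])
def onplane(p,c,z):
    T=np.array(c['world_from_camera']);d=T[:3,:3]@[(p[0]-c['cx'])/c['fx'],(p[1]-c['cy'])/c['fy'],1]
    return T[:3,3]+d*(z-T[2,3])/d[2]
E
python3 - <<'E'
from h import *
for n in('side','top'):
    c=r.capture(n);cv2.imwrite(f'pics/{n}0.png',c['frame'][:,:,::-1])
    print(n,c['fx'],np.round(c['world_from_camera'],3).tolist())
    for l in('rack','blue_mid','cap','orange_mid','green_mid','pad_mid'):
        try:
            for t in r.trace(l,n)[:2]: print(l,round(t['score'],2),t['extent'])
        except Exception as e: print(l,e)
print({k:np.round(v,3).tolist() for k,v in r.get_state().items()})
E
```

```text
pics
side 405.8136156976108 [[-0.888, -0.228, 0.398, 0.137], [-0.459, 0.461, -0.76, 0.847], [-0.01, -0.858, -0.514, 0.686], [0.0, 0.0, 0.0, 1.0]]
rack 0.65 [257.5, 179.1, 324.2, 223.4]
blue_mid 0.63 [304.9, 163.2, 331.1, 185.2]
cap 0.43 [318.5, 166.1, 330.2, 172.7]
orange_mid 0.55 [200.4, 346.1, 266.7, 401.4]
orange_mid 0.47 [275.4, 181.2, 297.8, 201.5]
green_mid 0.76 [292.3, 172.8, 312.1, 195.8]
pad_mid 0.88 [204.8, 247.1, 296.1, 297.3]
top 470.0972037231325 [[0.011, -0.995, 0.101, 0.455], [-1.0, -0.01, 0.014, -0.015], [-0.013, -0.101, -0.995, 1.406], [0.0, 0.0, 0.0, 1.0]]
rack 0.93 [311.2, 171.9, 387.5, 230.2]
rack 0.44 [422.5, 242.9, 444.3, 276.8]
blue_mid 0.52 [371.8, 203.2, 375.7, 235.9]
cap 0.46 [368.8, 218.3, 375.4, 234.8]
orange_mid 0.59 [320.3, 191.6, 331.1, 212.3]
orange_mid 0.3 [282.0, 129.2, 302.7, 153.8]
green_mid 0.68 [343.4, 195.4, 352.8, 225.2]
pad_mid 0.81 [198.1, 177.6, 264.6, 255.1]
{'time_s': 0.7, 'joints': [-46.978, 20.542, 0.681, -0.001, -70.135, -16.507], 'qd': [0.054, 0.015, 0.076, 0.063, -0.005, 0.047], 'joint_torque': [-0.001, -58.216, 29.325, 7.002, 0.012, -0.0], 'tcp_pos': [0.301, -0.604, 0.227], 'eef_rot': [-179.996, 0.002, -153.485], 'contact_force': [1.042, -0.343, 0.359], 'moment': [0.025, -0.048, 0.019], 'gripper_force': 0.0, 'gripper_width': 0.088}
```

```bash
python3 - <<'E'
import cv2,numpy as np
s=cv2.imread('pics/side0.png');t=cv2.imread('pics/top0.png')
a=cv2.resize(s[150:240,240:350],None,fx=5,fy=5,interpolation=cv2.INTER_CUBIC)
b=cv2.resize(t[165:245,300:400],None,fx=5,fy=5,interpolation=cv2.INTER_CUBIC)
cv2.imwrite('pics/a.png',a)
cv2.imwrite('pics/b.png',b)
E
```

```text
(no output)
```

View pics/side0.png

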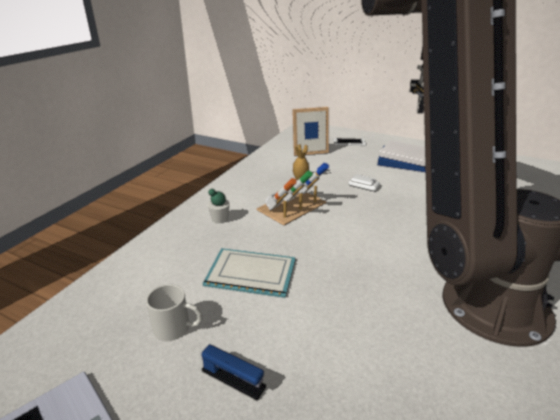

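View pics/top0.png

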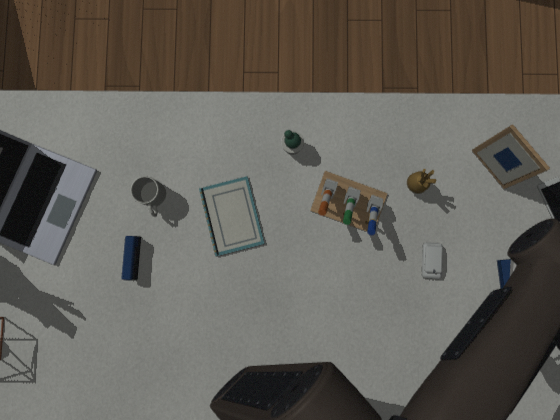

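View pics/a.png

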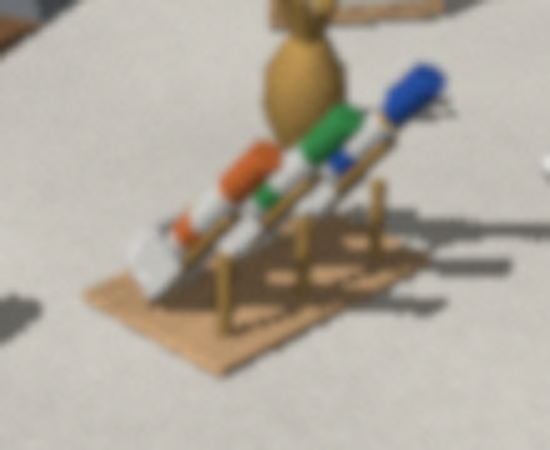

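View pics/b.png

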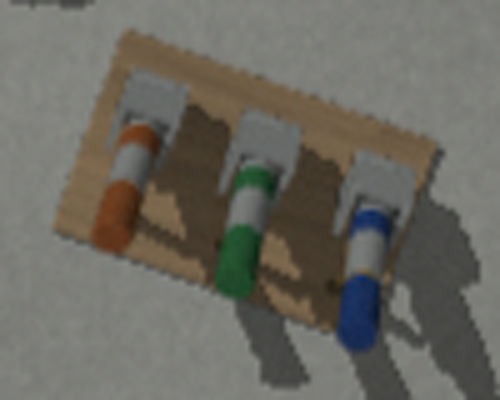

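```bash
cat > m.py <<'E'
from h import *
from scipy.optimize import least_squares
def seg(c,box,col):
    l,t,rr,b=box;h=cv2.cvtColor(np.ascontiguousarray(c['frame']),cv2.COLOR_RGB2HSV)
    lo,hi={'o':(3,15),'g':(50,80),'b':(105,125)}[col]
    m=((h[...,0]>=lo)&(h[...,0]<=hi)&(h[...,1]>(170 if col=='o' else 130))).astype(np.uint8)
    k=np.zeros_like(m);k[t:b,l:rr]=m[t:b,l:rr]
    n,L,S,C=cv2.connectedComponentsWithStats(k)
    i=1+np.argmax(S[1:,4]);return C[i],S[i]
E
python3 - <<'E'
from m import *
S=r.capture('side');T=r.capture('top')
bs=[240,150,350,240];bt=[300,165,400,245]
obs={}
for k in 'ogb':
    a,sa=seg(S,bs,k);b,sb=seg(T,bt,k);obs[k]=(a,b)
    P=tri(a,S,b,T);print(k,a,sa,b,sb,P.round(4),np.linalg.norm(proj(P,S)-a).round(2))
cor=[(325,171),(388,194),(311,211)]
Q=[onplane(p,T,.008)for p in cor];print(np.round(Q,4),[np.linalg.norm(Q[i]-Q[0])for i in(1,2)])
pad=r.trace('pad_mid','top')[0];ps=r.trace('pad_mid','side')[0]
for nm,t,c in(('top',pad,T),('side',ps,S)):
    q=cv2.minAreaRect(np.argwhere(t['pixels'])[:,::-1].astype(np.float32));box=cv2.boxPoints(q)
    print(nm,onplane(q[0],c,.01).round(4),[onplane(p,c,.01)[:2].round(3).tolist() for p in box])
ax=np.array([-np.sin(np.radians(40)),0,np.cos(np.radians(40))])
def f(v):
    x,y,w=v;R=np.array([[np.cos(w),-np.sin(w),0],[np.sin(w),np.cos(w),0],[0,0,1]]);o=np.array([x,y,0]);e=[]
    for k,yy in(('o',s*70),('g',0),('b',-s*70)):
        P=o+R@(np.array([.03,yy/1000,.036])+ax*(.1303 if k=='b' else .123))
        for p,c in zip(obs[k],(S,T)): e+=list(proj(P,c)-p)
    return np.array(e)
for s in(1,-1):
    for w in(0,1.5,3,-1.5):
        u=least_squares(f,[.65,-.17,w]);print(s,u.x.round(4),np.degrees(u.x[2]),u.cost)
        if u.cost<30: print(u.fun.round(1))
E
```

```text
o [289.63265306 184.02040816] [285 180  10   9  49] [322.96202532 207.92405063] [319 202   9  13  79] [ 0.5814 -0.1145  0.1299] 0.25
g [305.66666667 176.40740741] [301 172  10  10  54] [347.19753086 216.69135802] [344 210   8  14  81] [ 0.5583 -0.1801  0.1305] 0.31
b [322.109375 168.34375 ] [317 164  11  10  64] [371.50505051 227.11111111] [368 220   8  15  99] [ 0.5304 -0.2448  0.1357] 0.31
[[ 0.7044 -0.1302  0.008 ]
 [ 0.6365 -0.3183  0.008 ]
 [ 0.5832 -0.0886  0.008 ]] [np.float64(0.19999028024946616), np.float64(0.12815556219006038)]
top [0.5654 0.1509 0.01  ] [[0.649, 0.253], [0.688, 0.105], [0.483, 0.05], [0.445, 0.196]]
side [0.5662 0.1607 0.01  ] [[0.64, 0.259], [0.727, 0.109], [0.485, 0.052], [0.432, 0.204]]
1 [ 0.6044 -0.1967 -0.3396] -19.45744781257386 0.29250173104453625
[ 0.2 -0.1 -0.1 -0.2  0.4  0.1 -0.1 -0.2  0.3 -0.  -0.1 -0.3]
1 [ 0.6044 -0.1967 -0.3396] -19.45744781108058 0.29250173104453964
[ 0.2 -0.1 -0.1 -0.2  0.4  0.1 -0.1 -0.2  0.3 -0.  -0.1 -0.3]
1 [ 0.6044 -0.1967  5.9436] 340.54255218438294 0.29250173104452976
[ 0.2 -0.1 -0.1 -0.2  0.4  0.1 -0.1 -0.2  0.3 -0.  -0.1 -0.3]
1 [ 0.6044 -0.1967 -0.3396] -19.457447906160937 0.2925017310445257
[ 0.2 -0.1 -0.1 -0.2  0.4  0.1 -0.1 -0.2  0.3 -0.  -0.1 -0.3]
-1 [ 0.5101 -0.1598  2.7347] 156.68627471159908 1.9087883551440084
[-0.1 -0.2  0.1 -0.8  1.1  0.4 -0.5  0.8 -0.  -0.2  0.1 -0.8]
-1 [ 0.5101 -0.1598  2.7347] 156.68627470274788 1.9087883551439842
[-0.1 -0.2  0.1 -0.8  1.1  0.4 -0.5  0.8 -0.  -0.2  0.1 -0.8]
-1 [ 0.5101 -0.1598  2.7347] 156.68627468807426 1.9087883551440852
[-0.1 -0.2  0.1 -0.8  1.1  0.4 -0.5  0.8 -0.  -0.2  0.1 -0.8]
-1 [ 0.5101 -0.1598 -3.5485] -203.31372500803224 1.908788355144198
[-0.1 -0.2  0.1 -0.8  1.1  0.4 -0.5  0.8 -0.  -0.2  0.1 -0.8]
```

Call:
drive_tool([
  {"tx": 0.383, "ty": 0.599, "tz": 0, "turn": -0.511, "hand": 0.5},
  {"tx": 0.383, "ty": 0.599, "tz": 0, "turn": -0.511, "hand": 0.5},
  {"tx": 0.383, "ty": 0.599, "tz": 0, "turn": -0.511, "hand": 0.5},
  {"tx": 0.383, "ty": 0.599, "tz": 0, "turn": -0.511, "hand": 0.5},
  {"tx": 0.383, "ty": 0.599, "tz": 0, "turn": -0.511, "hand": 0.5},
  {"tx": 0.383, "ty": 0.599, "tz": 0, "turn": -0.511, "hand": 0.5},
  {"tx": 0.383, "ty": 0.599, "tz": 0, "turn": -0.511, "hand": 0.5},
  {"tx": 0.383, "ty": 0.599, "tz": 0, "turn": -0.511, "hand": 0.5},
  {"tx": 0.383, "ty": 0.599, "tz": 0, "turn": -0.511, "hand": 0.5},
  {"tx": 0.383, "ty": 0.599, "tz": 0, "turn": -0.511, "hand": 0.5},
], grip_force=15)

```text
time_s: 1.9
tcp_pos: [0.5335, -0.241, 0.2266]
eef_rot: [180.0, 0.0, 160.8]
contact_force: [-0.3, 0.8, 0.3]
gripper_width: 0.0438
gripper_force: 0.0
```

Call:
drive_tool([
  {"tz": -0.06, "hand": 0.5},
  {"tz": -0.1, "hand": 0.5},
  {"tz": -0.14, "hand": 0.5},
  {"tz": -0.178, "hand": 0.5},
  {"tz": -0.178, "hand": 0.5},
  {"tz": -0.178, "hand": 0.5},
])

```text
invalid input
```

```bash
python3 - <<'E'
from h import *
S=r.capture('side');T=r.capture('top');s=r.get_state();print(s['tcp_pos'],s['eef_rot'],s['contact_force'])
a=cv2.resize(S['frame'][140:220,280:360],None,fx=5,fy=5,interpolation=cv2.INTER_CUBIC)
b=cv2.resize(T['frame'][180:260,330:410],None,fx=5,fy=5,interpolation=cv2.INTER_CUBIC)
cv2.imwrite('pics/c.png',np.hstack([a,b])[:,:,::-1])
E
```

```text
[ 0.53163007 -0.24356543  0.22656739] [-1.79998369e+02 -2.06758995e-03  1.60659576e+02] [ 0.04929403 -0.47584367 -0.06303774]
```

View pics/c.png

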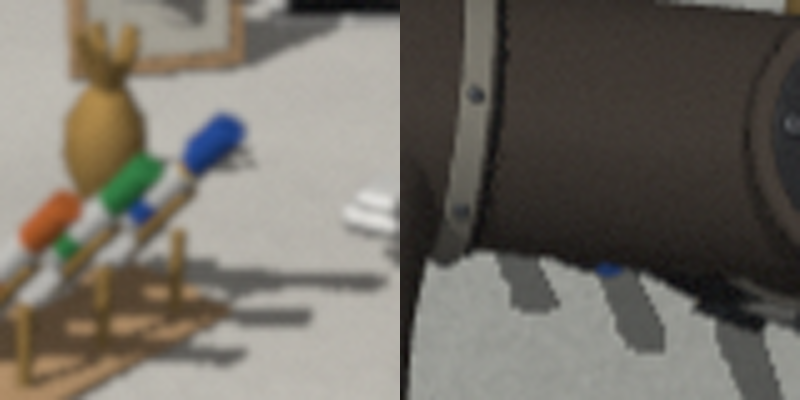

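Call:
drive_tool([
  {"tx": 0, "ty": 0, "tz": -0.06, "turn": 0, "hand": 0.5},
  {"tx": 0, "ty": 0, "tz": -0.1, "turn": 0, "hand": 0.5},
  {"tx": 0, "ty": 0, "tz": -0.14, "turn": 0, "hand": 0.5},
  {"tx": 0, "ty": 0, "tz": -0.178, "turn": 0, "hand": 0.5},
  {"tx": 0, "ty": 0, "tz": -0.178, "turn": 0, "hand": 0.5},
  {"tx": 0, "ty": 0, "tz": -0.178, "turn": 0, "hand": 0.5},
])

```text
time_s: 2.6
tcp_pos: [0.5308, -0.2455, 0.1202]
eef_rot: [-180.0, -0.0, 160.5]
contact_force: [0.8, 0.4, 1.4]
gripper_width: 0.0437
gripper_force: 0.0
```

```bash
python3 - <<'E'
from h import *
S=r.capture('side');s=r.get_state();print(s['tcp_pos'],s['eef_rot'],s['contact_force'])
a=cv2.resize(S['frame'][120:220,260:370],None,fx=6,fy=6,interpolation=cv2.INTER_CUBIC)
cv2.imwrite('pics/d.png',a[:,:,::-1])
E
```

```text
[ 0.53145912 -0.24550539  0.12092779] [-1.79986932e+02  6.86318015e-02  1.60489276e+02] [ 0.78410248 -0.38697824  0.00817879]
```

View pics/d.png

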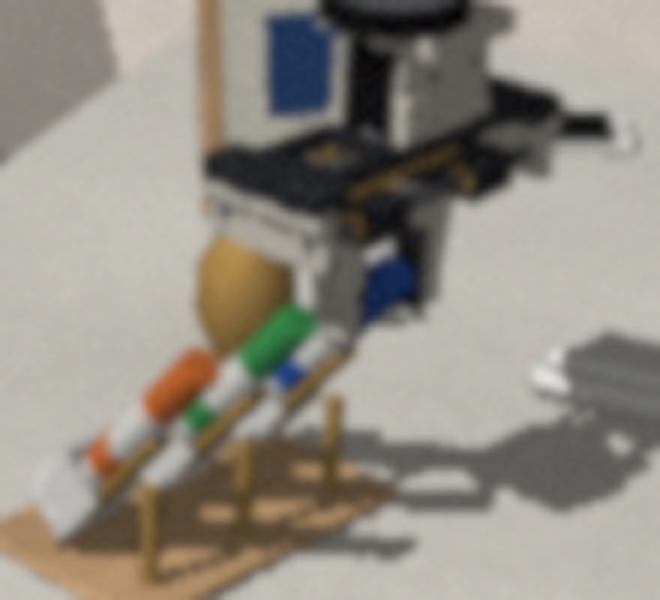

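Call:
drive_tool([
  {"tx": 0, "ty": 0, "tz": 0, "turn": 0, "hand": 1},
  {"tx": 0, "ty": 0, "tz": 0, "turn": 0, "hand": 1},
  {"tx": 0, "ty": 0, "tz": 0, "turn": 0, "hand": 1},
  {"tx": 0, "ty": 0, "tz": 0, "turn": 0, "hand": 1},
  {"tx": 0, "ty": 0, "tz": 0, "turn": 0, "hand": 1},
  {"tx": 0, "ty": 0, "tz": 0, "turn": 0, "hand": 1},
], grip_force=15)

```text
time_s: 3.25
tcp_pos: [0.5313, -0.2447, 0.1203]
eef_rot: [-180.0, 0.0, 160.5]
contact_force: [-1.1, -0.8, 5.0]
gripper_width: 0.0218
gripper_force: 15.0
```

Call:
drive_tool([
  {"tx": 0.002, "ty": -0.0007, "tz": -0.0025, "turn": 0, "hand": 1},
  {"tx": 0.004, "ty": -0.0014, "tz": -0.005, "turn": 0, "hand": 1},
  {"tx": 0.006, "ty": -0.0021, "tz": -0.0076, "turn": 0, "hand": 1},
  {"tx": 0.008, "ty": -0.0028, "tz": -0.0102, "turn": 0, "hand": 1},
  {"tx": 0.0095, "ty": -0.0034, "tz": -0.012, "turn": 0, "hand": 1},
  {"tx": 0.0111, "ty": -0.0039, "tz": -0.014, "turn": 0, "hand": 1},
  {"tx": 0.0111, "ty": -0.0039, "tz": -0.014, "turn": 0, "hand": 1},
  {"tx": 0.0111, "ty": -0.0039, "tz": -0.014, "turn": 0, "hand": 1},
])

```text
time_s: 4.05
tcp_pos: [0.5365, -0.2467, 0.1126]
eef_rot: [-180.0, -0.1, 160.5]
contact_force: [-9.0, 4.5, 16.7]
gripper_width: 0.0215
gripper_force: 15.0
```

Call:
drive_tool([
  {"tx": 0, "ty": 0, "tz": 0, "turn": 0, "hand": 0.5},
  {"tx": 0, "ty": 0, "tz": 0, "turn": 0, "hand": 0.5},
  {"tx": 0, "ty": 0, "tz": 0, "turn": 0, "hand": 0.5},
  {"tx": 0, "ty": 0, "tz": 0.05, "turn": 0, "hand": 0.5},
  {"tx": 0, "ty": 0, "tz": 0.1, "turn": 0, "hand": 0.5},
  {"tx": 0, "ty": 0, "tz": 0.1, "turn": 0, "hand": 0.5},
  {"tx": 0, "ty": 0, "tz": 0.1, "turn": 0, "hand": 0.5},
])

```text
time_s: 4.75
tcp_pos: [0.5381, -0.2469, 0.1717]
eef_rot: [180.0, 0.1, 160.5]
contact_force: [-0.4, 0.4, -0.8]
gripper_width: 0.0437
gripper_force: 0.0
```

```bash
python3 - <<'E'
from m import *
S=r.capture('side');s=r.get_state();print(s['tcp_pos'],s['contact_force'])
foot=np.array([.6094,-.2727,.036]);u=np.array([-.6061,.2142,.766])
c,st=seg(S,[240,150,350,240],'b');print(c,st)
for q in(.1303,.123):print(q,proj(foot+q*u,S))
a=cv2.resize(S['frame'][130:220,260:360],None,fx=6,fy=6,interpolation=cv2.INTER_CUBIC)
cv2.imwrite('pics/e.png',a[:,:,::-1])
E
```

```text
[ 0.53753631 -0.24672512  0.17074416] [ 0.16769439  0.62985018 -1.13119857]
[320.90163934 169.45901639] [316 165  11  10  61]
0.1303 [322.42193503 168.33004487]
0.123 [321.18656512 169.48269034]
```

View pics/e.png

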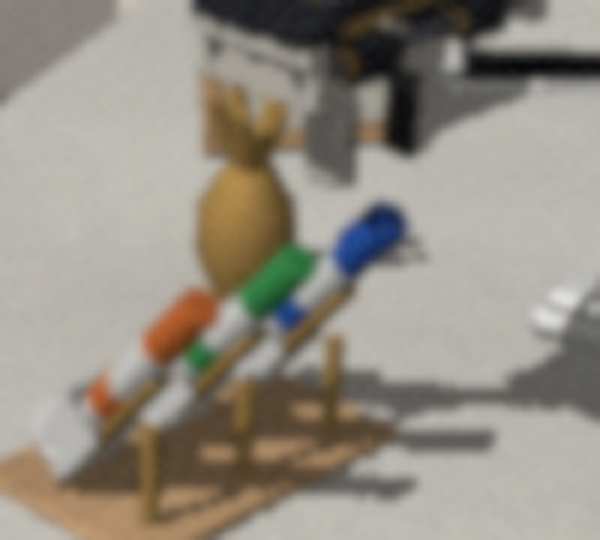

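Call:
drive_tool([
  {"tx": 0.0268, "ty": -0.0102, "tz": 0, "turn": 0, "hand": 0.5},
  {"tx": 0.0268, "ty": -0.0102, "tz": -0.05, "turn": 0, "hand": 0.5},
  {"tx": 0.0268, "ty": -0.0102, "tz": -0.09, "turn": 0, "hand": 0.5},
  {"tx": 0.0268, "ty": -0.0102, "tz": -0.115, "turn": 0, "hand": 0.5},
  {"tx": 0.0268, "ty": -0.0102, "tz": -0.127, "turn": 0, "hand": 0.5},
  {"tx": 0.0268, "ty": -0.0102, "tz": -0.127, "turn": 0, "hand": 0.5},
  {"tx": 0.0268, "ty": -0.0102, "tz": -0.127, "turn": 0, "hand": 0.5},
  {"tx": 0.0268, "ty": -0.0102, "tz": -0.127, "turn": 0, "hand": 0.5},
], grip_force=40)

```text
time_s: 5.6
tcp_pos: [0.5544, -0.2532, 0.096]
eef_rot: [180.0, 0.1, 160.5]
contact_force: [0.6, -0.1, -0.1]
gripper_width: 0.044
gripper_force: 0.0
```

Call:
drive_tool([
  {"tx": 0, "ty": 0, "tz": 0, "turn": 0, "hand": 1},
  {"tx": 0, "ty": 0, "tz": 0, "turn": 0, "hand": 1},
  {"tx": 0, "ty": 0, "tz": 0, "turn": 0, "hand": 1},
  {"tx": 0, "ty": 0, "tz": 0, "turn": 0, "hand": 1},
  {"tx": 0, "ty": 0, "tz": 0, "turn": 0, "hand": 1},
  {"tx": 0, "ty": 0, "tz": 0, "turn": 0, "hand": 1},
])

```text
time_s: 6.2
tcp_pos: [0.554, -0.253, 0.0955]
eef_rot: [180.0, 0.0, 160.5]
contact_force: [-0.4, 2.0, 3.6]
gripper_width: 0.0214
gripper_force: 40.0
```

Call:
drive_tool([
  {"tx": -0.0141, "ty": 0.005, "tz": 0.0179, "turn": 0, "hand": 1},
  {"tx": -0.0283, "ty": 0.01, "tz": 0.0358, "turn": 0, "hand": 1},
  {"tx": -0.0424, "ty": 0.015, "tz": 0.0536, "turn": 0, "hand": 1},
  {"tx": -0.0566, "ty": 0.02, "tz": 0.0715, "turn": 0, "hand": 1},
  {"tx": -0.0707, "ty": 0.025, "tz": 0.0894, "turn": 0, "hand": 1},
  {"tx": -0.0848, "ty": 0.03, "tz": 0.1073, "turn": 0, "hand": 1},
  {"tx": -0.0848, "ty": 0.03, "tz": 0.16, "turn": 0, "hand": 1},
  {"tx": -0.0848, "ty": 0.03, "tz": 0.24, "turn": 0, "hand": 1},
  {"tx": -0.0848, "ty": 0.03, "tz": 0.24, "turn": 0, "hand": 1},
  {"tx": -0.0848, "ty": 0.03, "tz": 0.24, "turn": 0, "hand": 1},
])

```text
time_s: 7.2
tcp_pos: [0.5027, -0.2349, 0.2408]
eef_rot: [179.9, 0.1, 160.5]
contact_force: [-0.3, 0.2, -1.0]
gripper_width: 0.0211
gripper_force: 40.0
```

```bash
python3 - <<'E'
from m import *
S=r.capture('side');s=r.get_state();print(s['tcp_pos'],s['contact_force'])
a=cv2.resize(S['frame'][80:220,240:380],None,fx=4,fy=4,interpolation=cv2.INTER_CUBIC)
cv2.imwrite('pics/f.png',a[:,:,::-1])
E
```

```text
[ 0.50208848 -0.23470156  0.23928447] [-1.2133009   0.92728352 -1.18141026]
```

View pics/f.png

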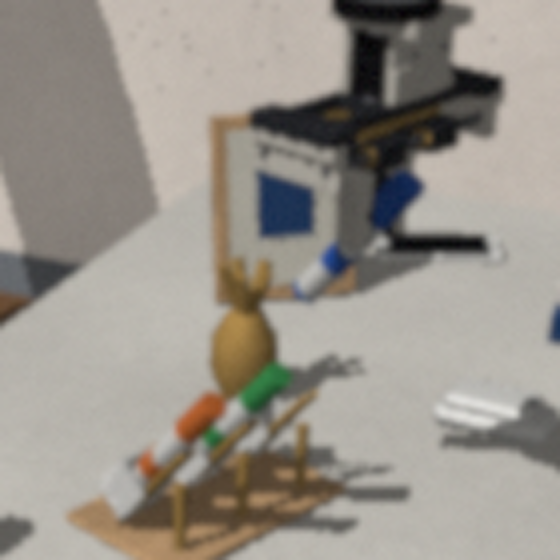

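Call:
drive_tool([
  {"tx": -0.005, "ty": 0.07, "tz": 0, "turn": 0.05, "hand": 1},
  {"tx": -0.01, "ty": 0.14, "tz": 0, "turn": 0.1, "hand": 1},
  {"tx": -0.015, "ty": 0.22, "tz": 0, "turn": 0.15, "hand": 1},
  {"tx": -0.02, "ty": 0.3, "tz": 0, "turn": 0.2, "hand": 1},
  {"tx": -0.025, "ty": 0.38, "tz": 0, "turn": 0.25, "hand": 1},
  {"tx": -0.03, "ty": 0.46, "tz": 0, "turn": 0.3, "hand": 1},
  {"tx": -0.035, "ty": 0.53, "tz": 0, "turn": 0.34, "hand": 1},
  {"tx": -0.0395, "ty": 0.59, "tz": 0, "turn": 0.37, "hand": 1},
  {"tx": -0.0395, "ty": 0.6113, "tz": 0, "turn": 0.383, "hand": 1},
  {"tx": -0.0395, "ty": 0.6113, "tz": 0, "turn": 0.383, "hand": 1},
], grip_force=25)

```text
time_s: 8.25
tcp_pos: [0.4784, 0.1328, 0.2379]
eef_rot: [-180.0, -0.1, -164.9]
contact_force: [0.2, 0.2, -1.5]
gripper_width: 0.0216
gripper_force: 25.0
```

Call:
drive_tool([
  {"tx": 0, "ty": 0, "tz": -0.05, "turn": 0, "hand": 1},
  {"tx": 0, "ty": 0, "tz": -0.11, "turn": 0, "hand": 1},
  {"tx": 0, "ty": 0, "tz": -0.17, "turn": 0, "hand": 1},
  {"tx": 0, "ty": 0, "tz": -0.22, "turn": 0, "hand": 1},
  {"tx": 0, "ty": 0, "tz": -0.25, "turn": 0, "hand": 1},
  {"tx": 0, "ty": 0, "tz": -0.265, "turn": 0, "hand": 1},
  {"tx": 0, "ty": 0, "tz": -0.265, "turn": 0, "hand": 1},
  {"tx": 0, "ty": 0, "tz": -0.265, "turn": 0, "hand": 1},
])

```text
time_s: 9.05
tcp_pos: [0.4797, 0.1314, 0.0808]
eef_rot: [-180.0, 0.0, -165.0]
contact_force: [0.5, 0.6, -0.4]
gripper_width: 0.0211
gripper_force: 25.0
```

Call:
drive_tool([
  {"tx": 0, "ty": 0, "tz": -0.0065, "turn": 0, "hand": 1},
  {"tx": -0.0102, "ty": -0.0027, "tz": -0.015, "turn": 0, "hand": 1},
  {"tx": -0.0204, "ty": -0.0055, "tz": -0.0233, "turn": 0, "hand": 1},
  {"tx": -0.029, "ty": -0.0078, "tz": -0.0334, "turn": 0, "hand": 1},
  {"tx": -0.0378, "ty": -0.0101, "tz": -0.0435, "turn": 0, "hand": 1},
  {"tx": -0.0378, "ty": -0.0101, "tz": -0.0435, "turn": 0, "hand": 1},
])

```text
time_s: 9.65
tcp_pos: [0.4548, 0.1248, 0.0531]
eef_rot: [-180.0, -0.1, -165.0]
contact_force: [-2.6, -0.9, 3.3]
gripper_width: 0.0215
gripper_force: 25.0
```

Call:
drive_tool([
  {"tx": -0.007, "ty": -0.0019, "tz": -0.0114, "turn": 0, "hand": 1},
  {"tx": -0.0137, "ty": -0.0037, "tz": -0.0228, "turn": 0, "hand": 1},
  {"tx": -0.019, "ty": -0.005, "tz": -0.0353, "turn": 0, "hand": 1},
  {"tx": -0.0234, "ty": -0.0063, "tz": -0.0478, "turn": 0, "hand": 1},
  {"tx": -0.0265, "ty": -0.007, "tz": -0.061, "turn": 0, "hand": 1},
  {"tx": -0.0287, "ty": -0.0077, "tz": -0.0742, "turn": 0, "hand": 1},
  {"tx": -0.0287, "ty": -0.0077, "tz": -0.076, "turn": 0, "hand": 1},
  {"tx": -0.0287, "ty": -0.0077, "tz": -0.076, "turn": 0, "hand": 1},
])

```text
time_s: 10.45
tcp_pos: [0.4392, 0.1208, 0.008]
eef_rot: [-180.0, -0.1, -165.0]
contact_force: [-1.9, -1.0, 1.5]
gripper_width: 0.021
gripper_force: 25.0
```

```bash
python3 - <<'E'
from m import *
S=r.capture('side');s=r.get_state();print(s['tcp_pos'],s['contact_force'])
a=cv2.resize(S['frame'][210:310,190:340],None,fx=5,fy=5,interpolation=cv2.INTER_CUBIC)
cv2.imwrite('pics/g.png',a[:,:,::-1])
E
```

```text
[0.43944989 0.12106014 0.00833851] [-0.03518944  0.23891957  1.06463865]
```

View pics/g.png

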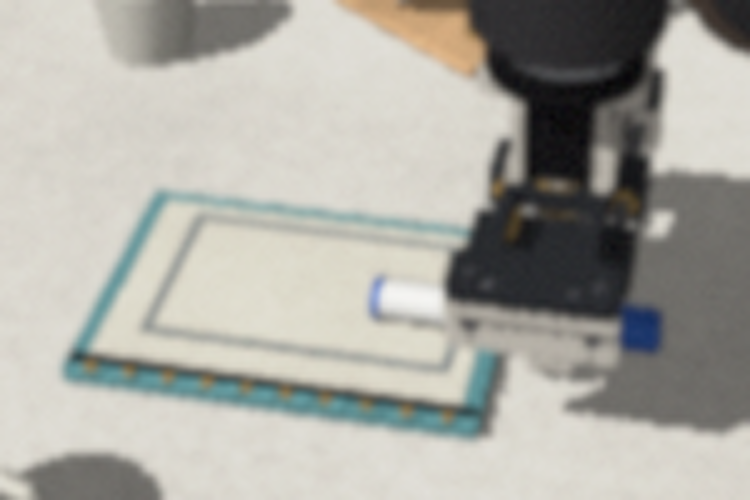

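Call:
drive_tool([
  {"tx": 0, "ty": 0, "tz": -0.003, "turn": 0, "hand": 1},
  {"tx": 0, "ty": 0, "tz": -0.003, "turn": 0, "hand": 1},
  {"tx": 0, "ty": 0, "tz": -0.003, "turn": 0, "hand": 1},
])

```text
time_s: 10.8
tcp_pos: [0.4397, 0.1213, 0.0069]
eef_rot: [180.0, 0.0, -165.0]
contact_force: [0.0, 0.1, 1.4]
gripper_width: 0.0211
gripper_force: 25.0
```

Call:
drive_tool([
  {"tx": 0, "ty": 0, "tz": 0, "turn": 0, "hand": 1},
  {"tx": 0, "ty": 0, "tz": 0, "turn": 0, "hand": 1},
  {"tx": 0, "ty": 0, "tz": 0.03, "turn": 0, "hand": 1},
  {"tx": 0, "ty": 0, "tz": 0.08, "turn": 0, "hand": 1},
  {"tx": 0.03, "ty": 0.008, "tz": 0.14, "turn": 0, "hand": 1},
  {"tx": 0.07, "ty": 0.019, "tz": 0.2, "turn": 0, "hand": 1},
  {"tx": 0.11, "ty": 0.03, "tz": 0.27, "turn": 0, "hand": 1},
  {"tx": 0.15, "ty": 0.04, "tz": 0.32, "turn": 0, "hand": 1},
  {"tx": 0.1765, "ty": 0.0467, "tz": 0.338, "turn": 0, "hand": 1},
  {"tx": 0.1765, "ty": 0.0467, "tz": 0.338, "turn": 0, "hand": 1},
], grip_force=60)

```text
time_s: 11.8
tcp_pos: [0.5477, 0.1499, 0.211]
eef_rot: [180.0, 0.2, -165.0]
contact_force: [-0.8, -0.1, -1.5]
gripper_width: 0.0204
gripper_force: 60.0
```

```bash
python3 - <<'E'
from m import *
S=r.capture('side');T=r.capture('top');s=r.get_state();print(s['tcp_pos'],s['contact_force'],s['gripper_width'])
G=s['tcp_pos']+np.array([0,0,.011]);print(proj(G,S),proj(G,T))
f=np.array([.966,.259,0])
for q in(-.0535,.092):print(proj(G+q*f,S),proj(G+q*f,T))
for n in('side','top'):
  for l in('blue_mid','cap'):
    for t in r.trace(l,n)[:2]:print(n,l,t['score'],t['extent'])
p=proj(G,S).astype(int);q=proj(G,T).astype(int);w=45
print(p-w,q-w)
a,b=[cv2.resize(c['frame'][y-w:y+w,x-w:x+w],(400,400),interpolation=cv2.INTER_CUBIC)for c,(x,y)in((S,p),(T,q))]
cv2.imwrite('pics/i.png',np.hstack([a,b])[:,:,::-1])
E
```

```text
[0.54472638 0.14885527 0.20858707] [-1.41612518  0.43706609 -1.05569536] 0.020632281704832334
[256.08342118 200.56558767] [221.59203392 217.6219748 ]
[278.90491159 202.88109758] [226.58990552 238.10403093]
[217.9678674  196.69831427] [213.10280502 182.83179276]
side blue_mid 0.8 [215.2, 191.5, 283.2, 202.9]
side blue_mid 0.75 [260.9, 195.9, 278.1, 206.0]
side cap 0.64 [289.6, 170.9, 310.6, 197.7]
side cap 0.44 [260.6, 193.8, 281.0, 204.3]
top blue_mid 0.47 [222.1, 227.0, 229.8, 239.2]
top cap 0.48 [223.2, 228.1, 230.7, 236.6]
top cap 0.36 [408.3, 170.2, 437.0, 194.8]
[211 155] [176 172]
```

View pics/i.png

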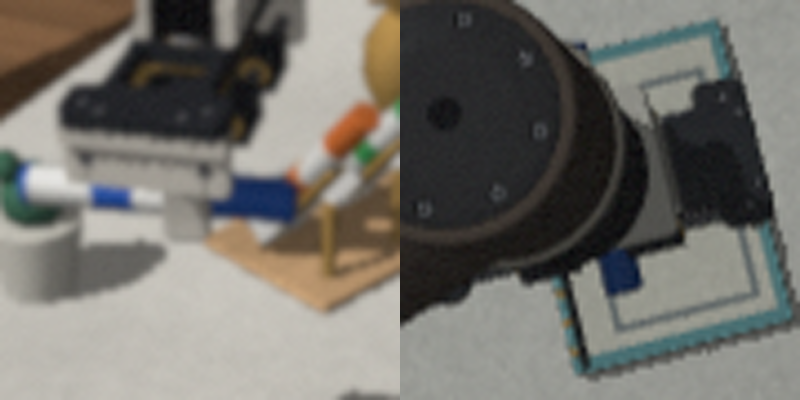

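```bash
cat > lv.py <<'E'
from m import *
def level():
    S=r.capture('side');s=r.get_state();G=s['tcp_pos']+np.array([0,0,.011])
    h=cv2.cvtColor(np.ascontiguousarray(S['frame']),cv2.COLOR_RGB2HSV)
    m=((h[...,0]>=105)&(h[...,0]<=125)&(h[...,1]>130)).astype(np.uint8)
    m[:185]=0;m[212:]=0;m[:,:205]=0;m[:,290:]=0
    n,L,st,C=cv2.connectedComponentsWithStats(m)
    for i in range(1,n):
        if st[i,4]>4:
            ys=[(x,np.where(L[:,x]==i)[0].max()) for x in range(st[i,0],st[i,0]+st[i,2])]
            print(st[i],C[i].round(2),[(int(x),int(y)) for x,y in ys])
    T=np.array(S['world_from_camera']);v=G-T[:3,3];v/=np.linalg.norm(v)
    for deg in(-6,-3,0,3,6): # + = cap up
        a=np.radians(deg);ax=np.array([-.966*np.cos(a),-.259*np.cos(a),np.sin(a)])
        n_=np.cross(ax,v);n_/=np.linalg.norm(n_);n_*=-np.sign(n_[2])
        print(deg,[proj(G+q*ax+.011*n_,S).round(1).tolist() for q in(-.088,-.052,.03,.05)])
    print(s['tcp_pos'],s['contact_force'])
E
python3 -c "from lv import *;level()"
```

```text
[261 197  18   8 107] [270.75 200.5 ] [(261, 203), (262, 203), (263, 203), (264, 203), (265, 203), (266, 203), (267, 203), (268, 203), (269, 203), (270, 203), (271, 203), (272, 203), (273, 204), (274, 204), (275, 204), (276, 204), (277, 204), (278, 203)]
[234 199   7   3  21] [237. 200.] [(234, 201), (235, 201), (236, 201), (237, 201), (238, 201), (239, 201), (240, 201)]
-6 [[218.7, 198.0], [233.5, 200.9], [267.9, 207.6], [276.5, 209.3]]
-3 [[218.9, 199.7], [233.7, 201.9], [268.2, 207.1], [276.8, 208.4]]
0 [[219.2, 201.4], [234.0, 203.0], [268.4, 206.5], [277.0, 207.4]]
3 [[219.6, 203.2], [234.3, 204.0], [268.6, 206.0], [277.2, 206.5]]
6 [[220.1, 204.9], [234.7, 205.0], [268.8, 205.4], [277.3, 205.5]]
[0.54452534 0.14879118 0.2089021 ] [ 0.6477948   0.30943218 -0.31923954]
```

Call:
drive_tool([
  {"tx": 0, "ty": 0, "tz": 0, "turn": 0, "hand": 1},
  {"tx": 0, "ty": 0, "tz": 0, "turn": 0, "hand": 1},
  {"tx": 0, "ty": 0, "tz": 0, "turn": 0, "hand": 1},
  {"tx": 0, "ty": 0, "tz": 0, "turn": 0, "hand": 1},
  {"tx": 0, "ty": 0, "tz": 0, "turn": 0, "hand": 1},
  {"tx": 0, "ty": 0, "tz": 0, "turn": 0, "hand": 1},
  {"tx": 0, "ty": 0, "tz": 0, "turn": 0, "hand": 1},
  {"tx": 0, "ty": 0, "tz": 0, "turn": 0, "hand": 1},
  {"tx": 0, "ty": 0, "tz": 0, "turn": 0, "hand": 1},
  {"tx": 0, "ty": 0, "tz": 0, "turn": 0, "hand": 1},
])

```text
time_s: 13.15
tcp_pos: [0.5453, 0.1491, 0.2095]
eef_rot: [180.0, -0.0, -165.0]
contact_force: [-0.8, 0.1, -0.9]
gripper_width: 0.0205
gripper_force: 60.0
```

```bash
python3 -c "
from lv import *;level()
T=r.capture('top')
for k in 'og':print(k,seg(T,[300,165,400,245],k)[0])"
```

```text
[260 196  18   9 110] [270.25 200.05] [(260, 202), (261, 202), (262, 202), (263, 202), (264, 203), (265, 203), (266, 203), (267, 203), (268, 203), (269, 203), (270, 203), (271, 203), (272, 203), (273, 203), (274, 204), (275, 204), (276, 204), (277, 204)]
[234 198   7   4  23] [236.78 199.83] [(234, 201), (235, 201), (236, 201), (237, 201), (238, 201), (239, 201), (240, 201)]
-6 [[218.3, 197.7], [233.2, 200.7], [267.6, 207.4], [276.1, 209.1]]
-3 [[218.5, 199.5], [233.4, 201.7], [267.8, 206.9], [276.4, 208.1]]
0 [[218.8, 201.2], [233.6, 202.7], [268.1, 206.3], [276.6, 207.2]]
3 [[219.3, 202.9], [233.9, 203.8], [268.3, 205.7], [276.8, 206.2]]
6 [[219.8, 204.6], [234.3, 204.8], [268.4, 205.1], [277.0, 205.2]]
[0.54529741 0.14905461 0.20947153] [-0.08898815  0.16633758 -0.79035687]
o [323.09876543 207.83950617]
g [347.25609756 216.67073171]
```

Held steady and level within about 2°, and the other two markers have not moved. Handing in.

```bash
python3 -c "
from plant import r
print(r.close_job())"
```

```text
the job is handed in; nothing more can be done
None
```

I pressed the blue cap fully home while the marker was in the rack, then drew the marker out; it is now held still and level to about 2°, about 21 cm above the desk over the middle of the sketch pad. I levelled it by tipping its foot gently against the pad. The other two markers stayed where they were, and I handed the job in at about 13 s.

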